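Open out the module holder to its latch and load the heat-sink module

ROBOT

A 7-joint arm with a two-finger parallel gripper is mounted at the origin on the work surface. World frame = base frame: x ahead of the robot, y to its left, z up, the work surface at z = 0. Lengths are in m, angles in rad, forces in N, time in s.
With the tool pointing down it reaches from about 0.4 to 0.85 m from the base axis. Payload 10.4 kg.
Tool frame: the origin (TCP) lies at the very end of the fingers, on their centre line; the grasp point (between the pads) lies 19 mm behind it (r.pinch_z is the distance from the TCP to the grasp point, in m); z points along the fingers, y is the line along which they close (so a half turn about z gives the same grasp; the last joint's range is limited). The gripper opens to 87 mm and grips with 3 to 60 N. Pads are 19 mm wide; open, the fingers measure 117 mm over their backs; the gripper's body (75 mm by 190 mm) begins 51 mm behind the grasp point.
Start: joints at [1.103, 0.332, -0.065, 1.46, 0.022, 1.35, -0.088], TCP at [0.269, -0.564, 0.223] pointing down, gripper open.
Joint ranges: [-2.6, 2.6], [-0.5, 2.12], [-1.47, 1.34], [0.16, 2.42], [-1.27, 4.41], [0.06, 2.06], [-2.6, 2.6]. Speed limits (rad/s): [2.22, 2.22, 2.79, 2.79, 3.14, 3.14, 3.14].

INTERFACE

Orientations are given as a unit quaternion [x, y, z, w].
In Python, from bench import sensors, vision, r gives the robot as it stands.
- The arm moves only by the shell command python3 -m crank 'ROWS' [OPENING] [FORCE]. ROWS is JSON, a list of rows, each a list of 2 entries, a list of its own where there are three numbers: the shift along the tool's x, y, z normalised to -1 to 1, where 1 is 3 cm, then the turn about the tool's z normalised to -1 to 1, where 1 is 8 degrees. A call has 1 to 12 rows; each row shifts and turns the commanded pose from where the row before left it, along the tool's axes as they then stand; what a row does not reach is not made up. A row lasts 1/8 s, in which the tool goes at most 62.5 mm and 10.7 degrees, less where a joint would pass 70% of its speed; a pose out of reach is approached as far as the arm can. A call with a number of a shift or a turn outside -1 to 1 is refused whole. A call with a gripper value outside its range is refused whole. OPENING is the opening, from 0 (shut) to 1 (fully open), set as the call begins (- or left out, the last holds). The fingers move at their own pace and stop on an object; FORCE is the grip in N (left out, the last holds). Time passes only in rows, so rows that do not move let the fingers close. It gives the time, the measured TCP pose, the force, the opening and the grip force at its end, in the units of the state.
- sensors.read_state(): the state, without advancing time (a new reading comes with each control period).
- vision.camera(name): name is "scene" or "side" or "wrist"; returns the picture (400x640x3 uint8, red, green, blue); there is no depth.
- vision.camera_model(name): a dict with "vertical_fov" (degrees; the focal length in pixels is half the picture's height over the tangent of half this angle, whatever the lens; pixels are square), "cx", "cy" (the principal point, pixels), "camera_from_world" (4x4, takes a point from world to camera coordinates); the wrist camera has in their place "hand_eye" (4x4, takes a point from camera to tool coordinates, whose origin is the TCP and whose axes are the flange's). Camera axes: x right, y down, z forward; pixel columns grow to the right and rows downward; lengths in m; the calibration is good to about 2 mm. A picture is of the moment at which its call begins: read the wrist's pose just before it. camera_model takes no time and is no camera call.
- r.close_job(): hands the job in; it is judged then, once.
The state is a dict: "time": time; "joint_positions": joint angles; "joint_vel": joint speeds; "joint_torque": joint torques, N m; "ee_pos": TCP position; "eef_rot": TCP orientation; "ft_force": force on the tool from outside, world axes, zero at the start; "torque": the same for the moment, N m; "width": finger opening in m; "grip_force": force on a finger pad.
Only numpy, scipy, OpenCV 4.12 (cv2) and the standard library are available. Lean on these libraries where they do the work, as an engineer would, in place of code of your own. Each camera call takes 0.05 s, during which the arm holds its last target. There are 200 camera calls.

TASK

The bench holder is too narrow for the heat-sink module: draw its sliding jaw out by the upright grip until the sprung button pops up through the hole in the collar, and stop there without straining the button. Then lay the module gently and flat on the two ledges, inside their raised rims, and let go. Leave the jar, the spool and the screwdriver where they are.

Things in the scene. Friction and masses are not known exactly. Their poses are not given: they have to be found in the camera images.
- holder: Aluminium telescoping holder, screwed to the bench by a dark steel foot plate (fixed). Origin: on the bench under the module's pocket; +y: the way the sliding jaw is drawn out; -x: the open side. The 30 mm square outer tube lies along y at x = 58 mm, from y = -130 to 10 mm, top at z = 38 mm. The fixed ledge stands at the -y end of the pocket. Offsets below are in this frame.
- hole_about (a point): Middle of the stretch where the hole may be: holder (58, -20, 46) mm, level with the collar's top. The dark steel collar, 40 mm wide and 100 mm long, is clamped by hand on the outer tube; the real hole, 12 mm square, is centred up to 12 mm either way in y from here and is not measured. The collar's plate: underside z = 41 mm, top z = 46 mm.
- jaw (a joint): How far the sliding jaw (inner tube, ledge, upright grip) is drawn out along holder +y, m; range 0 to 0.090. Starts at 0.012 to 0.030 with the button held down under the collar. Drag while sliding: 3 to 6 N. The button pops somewhere from 0.050 to 0.074. Once popped it locks the jaw: about 1 mm of play either way, then a hard stop.
- grip (a point): Point on the black upright grip of the sliding jaw, 17 mm below its top. The grip is a block 14 mm thick in holder y and 30 mm wide in x, its top at z = 95 mm, clear all round above z = 52 mm. At jaw value q this point is at holder (58, 30 mm + q, 78). Take it from above, a finger on either flat (y) side.
- button: Sprung steel button on the inner tube, 10 mm across, domed; origin at the dome's crown, at holder (58, -82 mm + q). Held down under the collar the crown is at holder z = 41 mm; popped through the hole at z = 51 mm, 5 mm proud of the collar. Its spring pushes up with 4 N (down) to 1.5 N (up). More than 22 N on the button spoils it.
- seat_fixed (a point): Fixed ledge: inner face of its end rim, level with the ledge top, mid-length: holder (0, -60, 30) mm. Each ledge is 80 mm long in x, reaches 36 mm in from its end rim, top at z = 30 mm; rims rise to z = 42 mm: end rim 8 mm thick, front and back rims with inner faces at x = -36 and +36 mm.
- seat_sliding (a point): The same point on the sliding jaw's ledge: holder (0, 4 mm + q, 30). Between the two end rims is a clear gap of 64 mm + q.
- module: Heat-sink module, 0.2 to 0.4 kg: plate 60 mm (x) by 110 mm (y), 6 mm thick, with a dark finned heat sink 50 mm (x) by 30 mm (y) in the middle, its top 42 mm above the plate's underside. Origin: centre of the underside, z up. Take it by the heat sink's two faces, 30 mm apart along y. It goes in either way round, its y along the holder's y.
- jar: Small amber jar with black lid, 52 mm across, 60 mm tall, standing free; origin under its centre. Leave alone.
- spool: Grey spool, 56 mm across, 44 mm tall, standing free; origin under its centre. Leave alone.
- driver: Screwdriver with a black handle lying on the bench at the robot's left; leave alone.
Not all that is in view belongs to the job. Leave any turquoise look-alike of the module alone.

How it is judged:
By the outcome, as a careful person would: the job done as asked, in the order asked, and still so for the second after the job is handed in, with the robot touching nothing.
It also fails if it takes over 51 s, if anything falls off the work surface, if the arm or the gripper's body presses on something with over 40 N, if the wrist force passes 120 N, or if a joint passes its speed limit or range.

## Working session

There is one attempt and no reset: what is moved stays moved. The work goes in short steps, Python scripts to look and compute and a shell command to move; the robot and the scene stay as the last step left them, time stands still between calls to the robot, and variables do not carry over. Pictures are saved under pics/ and viewed, at most 10 in all, crops included, and the job is handed in when it is done.

```bash
mkdir -p pics
python3 - <<'E'
from bench import sensors, vision, r
import cv2, numpy as np
s=sensors.read_state(); print(s)
for n in ("scene","side","wrist"):
    im=vision.camera(n); cv2.imwrite(f"pics/{n}0.png",im[:,:,::-1]); m=vision.camera_model(n); print(n,{k:np.round(v,4).tolist() for k,v in m.items()})
E
```

```text
{'time': 0.0, 'joint_positions': array([ 1.10336818,  0.33286119, -0.06471262,  1.46096099,  0.02158712,
        1.3498826 , -0.08847666]), 'joint_vel': array([-0.00134136, -0.0014798 , -0.00095141,  0.00140374,  0.0009057 ,
       -0.00136653, -0.0008949 ]), 'joint_torque': array([-1.07524265e-03, -6.23260546e+01,  2.35865236e-02, -3.89897346e+01,
       -6.15540706e-02,  3.97439883e-02,  1.24447115e-04]), 'ee_pos': array([ 0.26877603, -0.56382181,  0.22175124]), 'eef_rot': array([ 9.75361601e-01,  2.20611073e-01, -1.80353644e-04, -6.85234245e-04]), 'ft_force': array([ 0.32232845, -0.31931935, -0.26409919]), 'torque': array([-0.03573886, -0.06836821, -0.02405803]), 'grip_force': 0.0, 'width': 0.08702668161317634}
scene {'vertical_fov': 54.8016, 'cx': 314.2267, 'cy': 207.879, 'camera_from_world': [[0.7841, 0.6205, 0.0141, -0.4709], [0.3845, -0.4678, -0.7958, -0.1502], [-0.4872, 0.6294, -0.6054, 1.4624], [0.0, 0.0, 0.0, 1.0]]}
side {'vertical_fov': 49.373, 'cx': 316.2957, 'cy': 200.9538, 'camera_from_world': [[-0.997, -0.0764, 0.0105, 0.5898], [-0.0642, 0.7478, -0.6608, 0.072], [0.0426, -0.6595, -0.7505, 1.3158], [0.0, 0.0, 0.0, 1.0]]}
wrist {'vertical_fov': 62.0047, 'cx': 317.0133, 'cy': 197.3795, 'hand_eye': [[-0.0009, -0.9669, -0.255, 0.0698], [1.0, -0.0007, -0.0009, 0.0007], [0.0007, -0.255, 0.9669, -0.1626], [0.0, 0.0, 0.0, 1.0]]}
```

View pics/scene0.png

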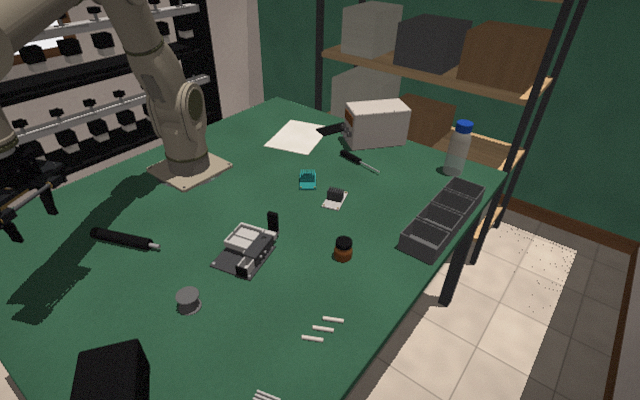

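View pics/side0.png

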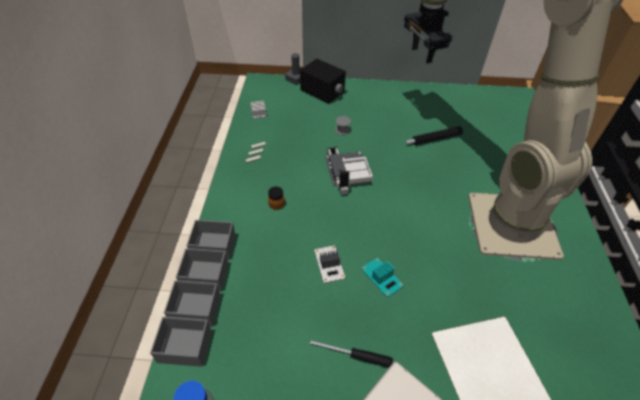

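The scene camera shows the holder (245,248) with its upright grip at (273,218), the white module at (335,197), the turquoise decoy at (307,180), the jar at (343,248) and the spool at (188,300). The side camera shows the holder at (350,170), the grip near (343,185) and the module at (329,262). I'll enlarge these regions and get rough positions.

```bash
cat > h.py <<'E'
import numpy as np, cv2
from bench import sensors, vision, r
from scipy.spatial.transform import Rotation as R
def model(n, s=None):
    m=vision.camera_model(n); f=200/np.tan(np.radians(m["vertical_fov"])/2)
    if n=="wrist":
        s=s or sensors.read_state(); T=np.eye(4); T[:3,:3]=R.from_quat(s["eef_rot"]).as_matrix(); T[:3,3]=s["ee_pos"]
        E=np.linalg.inv(T@np.array(m["hand_eye"]))
    else: E=np.array(m["camera_from_world"])
    return f,m["cx"],m["cy"],E
def onplane(M,uv,z):
    f,cx,cy,E=M; W=np.linalg.inv(E); d=W[:3,:3]@np.array([(uv[0]-cx)/f,(uv[1]-cy)/f,1]); o=W[:3,3]
    return o+d*(z-o[2])/d[2]
def proj(M,p):
    f,cx,cy,E=M; c=E[:3,:3]@np.array(p)+E[:3,3]; return np.array([cx+f*c[0]/c[2],cy+f*c[1]/c[2]])
E
python3 - <<'E'
from h import *
a=cv2.imread("pics/scene0.png");b=cv2.imread("pics/side0.png")
A=cv2.resize(a[160:290,200:360],None,fx=5,fy=5,interpolation=cv2.INTER_CUBIC)[:, :800]
B=cv2.resize(b[140:290,260:400],None,fx=4,fy=4,interpolation=cv2.INTER_CUBIC)
cv2.imwrite("pics/a1.png",A[:600]);cv2.imwrite("pics/b1.png",B)
S=model("scene");D=model("side")
for n,u,v,z in(("grip",(273,213),(332,152),.095),("mod",(335,197),(329,262),.006),("jarbase",(343,258),(276,205),0),("jarlid",(344,240),(276,190),.06),("spool",(188,293),(343,121),.044),("turq",(307,180),(381,272),.01),("driver",(120,240),(440,135),.015)):
    print(n,onplane(S,u,z).round(3),onplane(D,v,z).round(3))
E
```

```text
grip [ 0.519 -0.088  0.095] [ 0.556 -0.173  0.095]
mod [0.539 0.191 0.006] [0.542 0.183 0.006]
jarbase [ 0.726 -0.027  0.   ] [ 0.719 -0.018  0.   ]
jarlid [ 0.72 -0.02  0.06] [ 0.717 -0.026  0.06 ]
spool [ 0.529 -0.399  0.044] [ 0.526 -0.397  0.044]
turq [0.403 0.208 0.01 ] [0.398 0.206 0.01 ]
driver [ 0.191 -0.388  0.015] [ 0.175 -0.386  0.015]
```

View pics/a1.png

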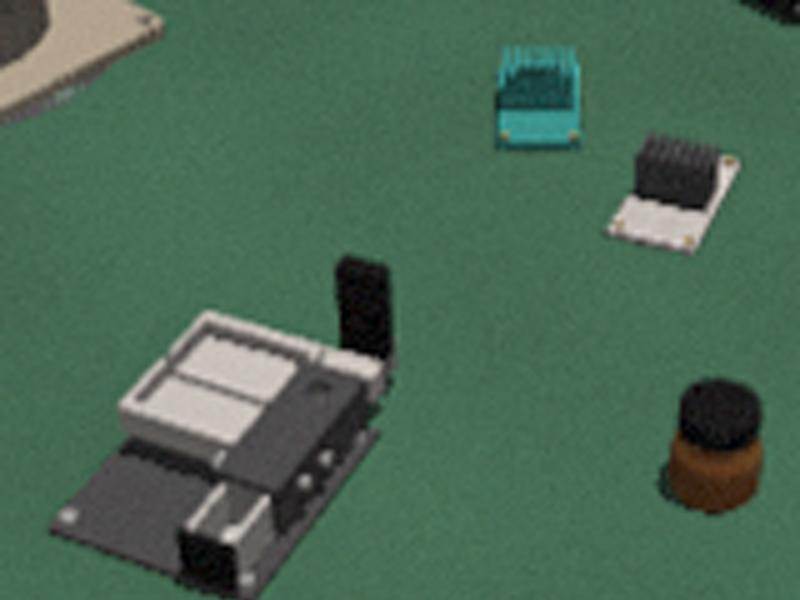

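View pics/b1.png

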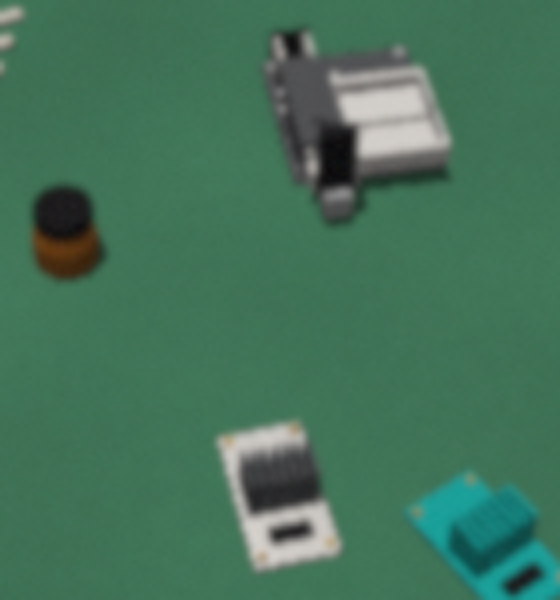

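The crops show the whole holder. The collar's hole is at crop (320,385) in the scene view, and the grip's top is at (363,265) there and about (338,130) in the side view. I'll get the rough yaw now and refine it with the wrist camera.

Run:
```python
from h import *
S=model("scene");D=model("side")
s=lambda u,z:onplane(S,(200+u[0]/5,160+u[1]/5),z)[:2]
d=lambda u,z:onplane(D,(260+u[0]/4,140+u[1]/4),z)[:2]
print("grip",s((363,265),.095),d((338,128),.095))
print("hole",s((320,385),.046))
ang=lambda a:np.degrees(np.arctan2(a[1],a[0]))
print("collar",ang(s((322,360),.046)-s((218,465),.046)),"pocket edge",ang(s((210,312),.042)-s((122,405),.042)))
print("side rim",ang(d((450,145),.042)-d((425,68),.042)))
m=[s(u,.006) for u in((608,233),(693,250),(740,160))]; print("mod",m,(m[0]+m[2])/2,ang(m[2]-m[1]))
m=[d(u,.006) for u in((220,437),(298,424),(340,550),(258,565))]; print("mod",m,np.mean(m,0),ang(m[2]-m[1]),ang(m[3]-m[0]))
```

```text
grip [ 0.51779617 -0.08826511] [ 0.51313529 -0.08602166]
hole [ 0.52960602 -0.13971166]
collar 99.988948800253 pocket edge 104.2713559352025
side rim 102.72270666775617
mod [array([0.53718217, 0.11918956]), array([0.59125724, 0.13982828]), array([0.55687128, 0.24434623])] [0.54702673 0.18176789] 108.21098485372109
mod [array([0.58435347, 0.14349201]), array([0.52942205, 0.1275074 ]), array([0.49590447, 0.22947079]), array([0.55063461, 0.24571619])] [0.54007865 0.1865466 ] 108.19681541339831 108.2552479345219
```

```bash
python3 -m crank '[[[0.4,-0.5,0],0.8],[[0.9,-0.9,0],0.8],[[0.9,-1,0],0],[[0.9,-1,0],0],[[0.9,-1,0],0],[[0.9,-1,0],0],[[0.9,-1,0],0],[[0.9,-1,0],0],[[0.9,-1,0],0],[[0.9,-1,0],0],[[0.9,-1,0],0],[[0.9,-1,0],0]]' 1
python3 -m crank '[[[0.4,-0.4,0],0],[[0,0,0],0],[[0,0,0],0]]'
python3 - <<'E'
from h import *
s=sensors.read_state(); im=vision.camera("wrist"); cv2.imwrite("pics/w1.png",im[:,:,::-1]); np.save("w1.npy",s,allow_pickle=True); print(s["ee_pos"],s["time"])
E
```

```text
time: 1.65
ee_pos: [0.4879, -0.158, 0.2224]
eef_rot: [0.994, 0.11, -0.0, 0.0]
ft_force: [0.3, -0.9, 1.1]
width: 0.0867
grip_force: 0.0
time: 2.02
ee_pos: [0.4959, -0.1466, 0.2224]
eef_rot: [0.994, 0.109, -0.0, 0.0]
ft_force: [-0.3, -0.2, 0.9]
width: 0.0868
grip_force: 0.0
[ 0.49592245 -0.14656986  0.22237226] 2.025
```

View pics/w1.png

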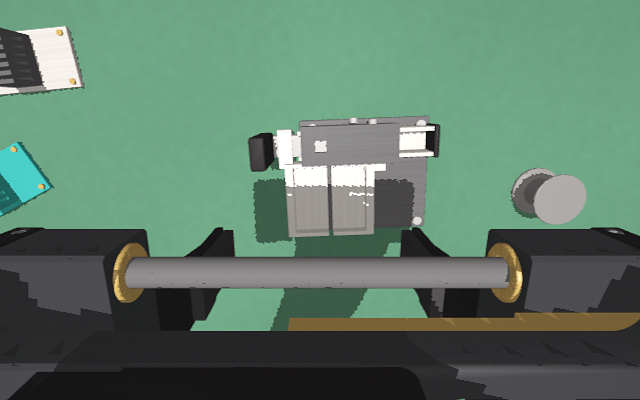

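The wrist view shows the grip at (261,152), the collar spanning x 302–399, the hole at (320,146), and pocket rims from (287,165) to (375,237). I'll zoom in for exact corners.

Run:
```python
import cv2
a=cv2.imread("pics/w1.png"); cv2.imwrite("pics/w1c.png",cv2.resize(a[105:245,245:445],None,fx=4,fy=4,interpolation=cv2.INTER_CUBIC))
```

```text
(no output)
```

View pics/w1c.png

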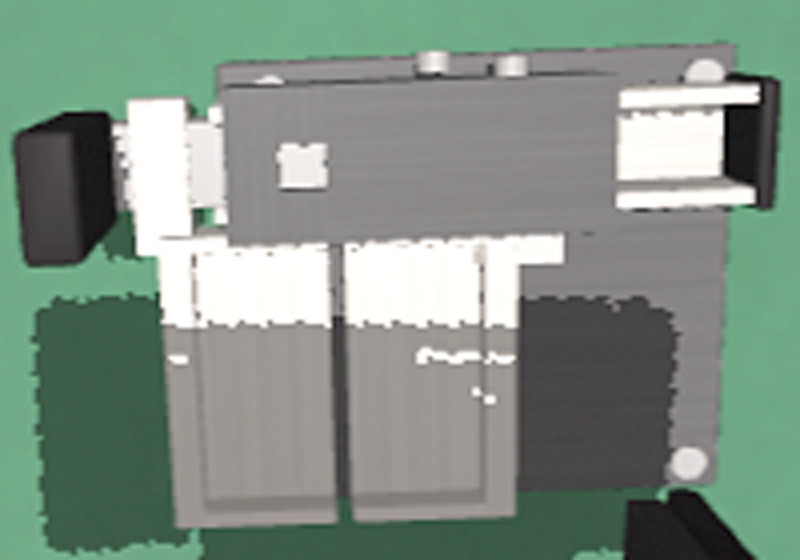

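Run:
```python
from h import *
from scipy.optimize import least_squares
s=np.load("w1.npy",allow_pickle=True).item(); M=model("wrist",s)
def W(p,h):
    c,t=np.cos(p[2]),np.sin(p[2]); h=np.array(h)/1000; return [p[0]+c*h[0]-t*h[1],p[1]+t*h[0]+c*h[1],h[2]]
# p: X,Y,yaw,q(mm),hole y(mm), front x
def pts(p):
    q,hy,xf=p[3:6]
    return [((517,515),(xf,-68,42)),((352,520),(xf,-24,42)),((337,523),(xf,-32+q,42)),((176,527),(xf,12+q,42)),
    ((302,166),(58,hy,46)),((230,245),(38,hy+p[6],46)),((222,88),(78,hy+p[6],46)),((617,77),(78,hy+p[6]-100,46)),((617,234),(38,hy+p[6]-100,46)),
    ((27,264),(43,37+q,95)),((16,134),(73,37+q,95)),((77,264),(43,23+q,95))]
def res(p): return np.concatenate([proj(M,W(p,h))-(np.array(u)/4+[245,105]) for u,h in pts(p)])
o=least_squares(res,[.47,-.15,.22,12,-20,-40,20],x_scale=[.01,.01,.1,1,1,1,1],loss='soft_l1'); p=o.x
print(p.round(4),np.degrees(p[2])); print((o.fun.reshape(-1,2)).round(1))
q=p[3]
g=np.array(W(p,(58,30+q,78)));print("grip",g)
S=model("scene");D=model("side")
t=W(p,(58,30+q,95));print("grip top in scene",(proj(S,t)-[200,160])*5,"side",(proj(D,t)-[260,140])*4)
h=W(p,(58,p[4],46));print("hole scene",(proj(S,h)-[200,160])*5)
Rt=R.from_quat(s["eef_rot"]).as_matrix(); print("tool x dir deg",np.degrees(np.arctan2(Rt[1,0],Rt[0,0])),"travel to pop",p[4]+82-q)
d=np.array(W(p,(58,30+q,0)))-s["ee_pos"]; print("shift tool to grip xy, mm",(Rt.T@np.array([d[0],d[1],0]))*1000)
np.save("hold.npy",p)
```

```text
[  0.4704  -0.1455   0.2488  12.8627 -12.2689 -39.7894  19.7197] 14.256176236226581
[[-0.6  0.4]
 [ 0.6  0.2]
 [-0.1 -0.4]
 [ 0.2 -0.2]
 [-0.  -0. ]
 [-0.6  0.4]
 [-0.3 -0.1]
 [ 1.3 -0.4]
 [ 0.   0.2]
 [-0.6  0.7]
 [-0.6 -1.2]
 [ 2.8  0.2]]
grip [ 0.51605556 -0.08963615  0.078     ]
grip top in scene [359.10129729 264.95138986] side [334.32647202 124.42436163]
hole scene [315.84487745 388.09259989]
tool x dir deg 12.56627725527083 travel to pop 56.868320008100085
shift tool to grip xy, mm [ 3.20378114e+01 -5.11895106e+01 -4.31221565e-02]
```

Fit residuals are about 0.3 px, and the result reprojects well into both fixed views. Jaw q is about 13 mm and the hole is at y ≈ −12 mm, so the pop should come near q ≈ 69–70 mm, after about 56 mm of travel. Next I'll go to the grip.

```bash
python3 -m crank '[[[0.53,-0.85,0],-0.21],[[0.53,-0.85,0.3],0],[[0,0,1],0],[[0,0,1],0],[[0,0,1],0],[[0,0,1],0],[[0,0,0.9],0],[[0,0,0.25],0],[[0,0,0],0],[[0,0,0],0]]' 1 30
python3 -m crank '[[[0,0,0],0],[[0,0,0],0],[[0,0,0],0],[[0,0,0],0],[[0,0,0],0]]' 0 30
```

```text
time: 3.32
ee_pos: [0.5164, -0.0879, 0.0602]
eef_rot: [0.992, 0.125, 0.001, 0.0]
ft_force: [-0.2, -0.2, -0.3]
width: 0.0868
grip_force: 0.0
time: 3.95
ee_pos: [0.5156, -0.0878, 0.0591]
eef_rot: [0.992, 0.125, 0.0, 0.0]
ft_force: [-0.2, -0.2, 0.5]
width: 0.0447
grip_force: 0.0
```

```bash
python3 -m crank '[[[0,0,0],0],[[0,0,0],0],[[0,0,0],0],[[0,0,0],0],[[0,0,0],0],[[0,0,0],0]]' 0 30
```

```text
time: 4.7
ee_pos: [0.5156, -0.0879, 0.0591]
eef_rot: [0.992, 0.125, 0.0, 0.0]
ft_force: [0.4, -1.4, -0.4]
width: 0.0134
grip_force: 30.0
```

```bash
python3 -m crank '[[[0,-0.15,0],0],[[0,-0.15,0],0],[[0,-0.15,0],0],[[0,-0.2,0],0],[[0,-0.2,0],0],[[0,-0.2,0],0],[[0,-0.2,0],0],[[0,-0.15,0],0],[[0,-0.1,0],0],[[0,0,0],0]]'
cat > st.py <<'E'
from h import *
s=sensors.read_state(); p=np.load("hold.npy"); d=s["ee_pos"]-[p[0],p[1],0]
c,t=np.cos(p[2]),np.sin(p[2]); f=s["ft_force"]
print("t",round(s["time"],2),"holder xy mm",(1e3*np.array([c*d[0]+t*d[1],-t*d[0]+c*d[1],d[2]])).round(2),"q",round(1e3*(-t*d[0]+c*d[1])-30,2),"F",np.array([c*f[0]+t*f[1],-t*f[0]+c*f[1],f[2]]).round(1))
E
python3 st.py
```

```text
time: 5.95
ee_pos: [0.5041, -0.0444, 0.059]
eef_rot: [0.992, 0.125, -0.0, 0.0]
ft_force: [-1.5, -1.0, 0.9]
width: 0.0137
grip_force: 30.0
t 5.95 holder xy mm [57.6  89.66 59.03] q 59.66 F [-1.7 -0.6  0.9]
```

```bash
python3 -m crank '[[[0,-0.05,0],0],[[0,-0.05,0],0],[[0,-0.05,0],0]]' >/dev/null; python3 st.py; for i in 1; do python3 -m crank '[[[0,-0.03,0],0]]'>/dev/null; python3 st.py; done; python3 -m crank '[[[0,-0.03,0],0]]'>/dev/null; python3 st.py; python3 -m crank '[[[0,-0.03,0],0]]'>/dev/null; python3 st.py
```

```text
t 6.33 holder xy mm [57.61 93.6  59.03] q 63.6 F [-1.4 -4.2  0.5]
t 6.45 holder xy mm [57.59 94.77 59.03] q 64.77 F [-2.9 -5.   0.6]
t 6.58 holder xy mm [57.59 95.96 59.02] q 65.96 F [-4.1 -2.1  2.2]
t 6.7 holder xy mm [57.6  97.34 59.01] q 67.34 F [-4.8 -0.3  3.4]
```

```bash
python3 -m crank '[[[0,0,0],0]]'>/dev/null; python3 st.py
python3 - <<'E'
from h import *
s=sensors.read_state(); w=vision.camera("wrist"); a=vision.camera("scene"); p=np.load("hold.npy")
def W(h):
    c,t=np.cos(p[2]),np.sin(p[2]); h=np.array(h)/1000; return [p[0]+c*h[0]-t*h[1],p[1]+t*h[0]+c*h[1],h[2]]
h=W((58,p[4],46)); u=proj(model("wrist",s),h); v=proj(model("scene"),h); print(u,v)
def crop(im,c,k,n):
    x,y=int(np.clip(c[0]-n/2,0,640-n)),int(np.clip(c[1]-n/2,0,400-n)); return cv2.resize(im[y:y+n,x:x+n],(400,400),interpolation=cv2.INTER_CUBIC)
cv2.imwrite("pics/pop1.png",np.hstack([crop(w,u,0,130),crop(a,v,0,50)])[:,:,::-1])
E
```

```text
t 6.83 holder xy mm [57.57 98.45 58.98] q 68.45 F [-5.9  2.9  5.3]
[513.00949996 237.65303644] [263.16897549 237.61851998]
```

View pics/pop1.png

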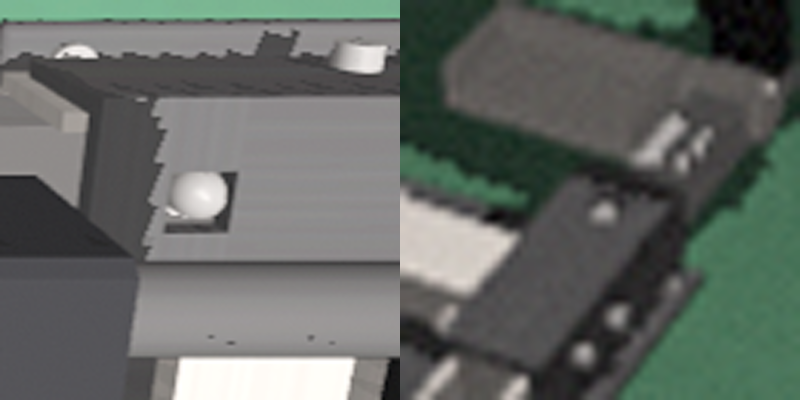

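The dome stands up through the hole, covering its upper and left edges, and the drag has dropped, so the button has popped. I'll stop here, ease back slightly, release and lift, then go over to the module.

```bash
python3 -m crank '[[[0,0.02,0],0],[[0,0,0],0]]'; python3 st.py; python3 -m crank '[[[0,0,0],0],[[0,0,0],0],[[0,0,0],0],[[0,0,0],0],[[0,0,0],0]]' 1
python3 -m crank '[[[0,0,-0.6],0],[[0,0,-1],0],[[0,0,-1],0],[[0,0,-1],0],[[0,0,-1],0],[[0.5,-0.94,-0.5],-0.5],[[0.5,-0.94,0],0],[[0.5,-0.94,0],0],[[0.5,-0.94,0],0],[[0.5,-0.94,0],0],[[0.5,-0.94,0],0],[[0.5,-0.94,0],0]]'
python3 -m crank '[[[0,0,0],0],[[0,0,0],0],[[0,0,0],0]]'
python3 - <<'E'
from h import *
s=sensors.read_state(); im=vision.camera("wrist"); cv2.imwrite("pics/w2.png",im[:,:,::-1]); np.save("w2.npy",s,allow_pickle=True)
u=proj(model("wrist",s),(.543,.184,.01)).astype(int); print(u); x,y=max(u[0]-70,0),max(u[1]-60,0); print(x,y)
cv2.imwrite("pics/w2c.png",cv2.resize(im[y:y+130,x:x+160,::-1],None,fx=4,fy=4,interpolation=cv2.INTER_CUBIC))
E
```

```text
time: 7.18
ee_pos: [0.5019, -0.0354, 0.059]
eef_rot: [0.992, 0.126, -0.001, -0.001]
ft_force: [-7.9, 4.2, 7.8]
width: 0.0135
grip_force: 30.0
t 7.17 holder xy mm [57.6  98.88 58.98] q 68.88 F [-6.6  6.   7.8]
time: 7.8
ee_pos: [0.5029, -0.0379, 0.0591]
eef_rot: [0.992, 0.125, 0.0, 0.0]
ft_force: [0.1, -0.1, -0.5]
width: 0.0558
grip_force: 0.0
time: 9.3
ee_pos: [0.5421, 0.1847, 0.2128]
eef_rot: [0.987, 0.161, 0.0, -0.0]
ft_force: [0.1, -0.2, 0.7]
width: 0.0867
grip_force: 0.0
time: 9.68
ee_pos: [0.5425, 0.1813, 0.2122]
eef_rot: [0.987, 0.159, 0.0, 0.0]
ft_force: [0.3, -0.1, 0.7]
width: 0.0867
grip_force: 0.0
[314 173]
244 113
```

View pics/w2c.png

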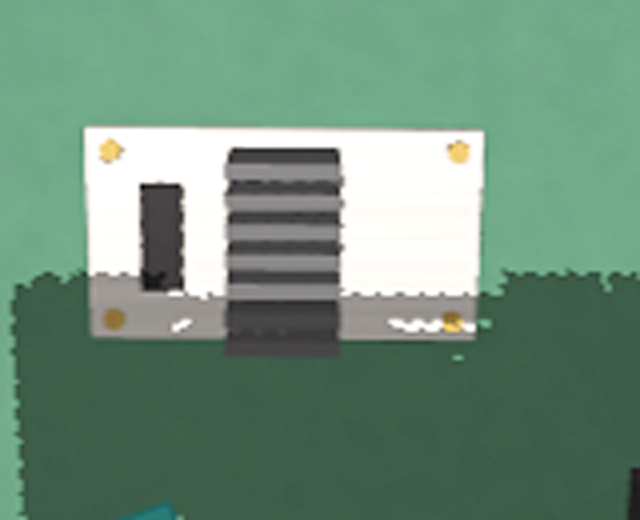

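The module's plate corners are at crop (85,127), (484,131), (477,339) and (91,337), with the sink in the middle.

```bash
cat > mod.py <<'E'
from h import *
s=np.load("w2.npy",allow_pickle=True).item(); M=model("wrist",s)
c=np.array([onplane(M,(u/4+244,v/4+113),.006) for u,v in((85,127),(484,131),(477,339),(91,337))])[:,:2]
L=lambda a,b:np.linalg.norm(a-b)
print("sizes",L(c[0],c[1]),L(c[3],c[2]),L(c[0],c[3]),L(c[1],c[2])); m=c.mean(0); ax=c[0]-c[1]+c[3]-c[2]
yaw=np.degrees(np.arctan2(ax[1],ax[0])); Rt=R.from_quat(s["eef_rot"]).as_matrix(); tx=np.degrees(np.arctan2(Rt[1,0],Rt[0,0]))
print("centre",m,"long axis",yaw,"tool x",tx,"turn units",(tx-(yaw-90))/8)
d=np.r_[m,.021]-s["ee_pos"]; d[2]=0; print("shift units",(Rt.T@d/.03).round(3)[:2])
E
python3 mod.py
```

```text
sizes 0.10979945026828762 0.1106179502003548 0.059740534230214734 0.05923252056511752
centre [0.54403372 0.18368367] long axis 107.82865394451407 tool x 18.31500872214733 turn units 0.060794347204156995
shift units [ 0.073 -0.059]
```

```bash
python3 -m crank '[[[0.07,-0.06,0.6],0.06],[[0,0,1],0],[[0,0,1],0],[[0,0,1],0],[[0,0,1],0],[[0,0,1],0],[[0,0,0.8],0],[[0,0,0.2],0],[[0,0,0],0],[[0,0,0],0]]' 1 25
python3 -m crank '[[[0,0,0],0],[[0,0,0],0],[[0,0,0],0],[[0,0,0],0],[[0,0,0],0],[[0,0,0],0],[[0,0,0],0],[[0,0,0],0]]' 0 25
```

```text
time: 10.98
ee_pos: [0.5445, 0.1847, 0.0149]
eef_rot: [0.988, 0.155, 0.001, -0.0]
ft_force: [-0.0, 0.1, 0.9]
width: 0.0867
grip_force: 0.0
time: 11.98
ee_pos: [0.5439, 0.1845, 0.014]
eef_rot: [0.988, 0.155, 0.0, 0.0]
ft_force: [-0.2, 0.3, -0.1]
width: 0.03
grip_force: 25.0
```

Gripped at 30 mm as expected. Next I'll lift and carry it to a hover beside the pocket for a check look.

```bash
python3 -m crank '[[[0,0,-0.3],0],[[0,0,-0.7],0],[[0,0,-1],0],[[0,0,-1],0],[[0,0,-1],0],[[0,0,-0.8],0],[[0,0,-0.2],0]]'
python3 -m crank '[[[-0.3,0.4,0],0.2],[[-0.68,0.9,0],0.246],[[-0.68,0.98,0],0],[[-0.68,0.98,0],0],[[-0.68,0.98,0],0],[[-0.68,0.98,0],0],[[-0.68,0.98,0],0],[[-0.68,0.98,0],0],[[-0.68,0.98,0],0],[[-0.68,0.98,0],0],[[-0.4,0.64,0],0]]'
python3 -m crank '[[[0,0,0],0],[[0,0,0],0],[[0,0,0],0]]'; python3 st.py
python3 - <<'E'
from h import *
s=sensors.read_state(); im=vision.camera("wrist"); np.save("w3.npy",s,allow_pickle=True); cv2.imwrite("pics/w3.png",im[:,:,::-1])
cv2.imwrite("pics/w3c.png",cv2.resize(im[40:280,180:500,::-1],None,fx=2.5,fy=2.5,interpolation=cv2.INTER_CUBIC))
E
```

```text
time: 12.85
ee_pos: [0.5447, 0.185, 0.1668]
eef_rot: [0.988, 0.156, 0.002, -0.0]
ft_force: [-0.0, 0.5, -2.8]
width: 0.0297
grip_force: 25.0
time: 14.22
ee_pos: [0.4178, -0.1533, 0.163]
eef_rot: [0.992, 0.123, -0.001, -0.0]
ft_force: [0.9, 0.0, -1.7]
width: 0.0299
grip_force: 25.0
time: 14.6
ee_pos: [0.4201, -0.1503, 0.1638]
eef_rot: [0.992, 0.125, -0.0, -0.0]
ft_force: [-0.3, 0.7, -2.6]
width: 0.0299
grip_force: 25.0
t 14.6 holder xy mm [-49.94   7.65 163.81] q -22.35 F [-0.1  0.8 -2.6]
```

View pics/w3c.png

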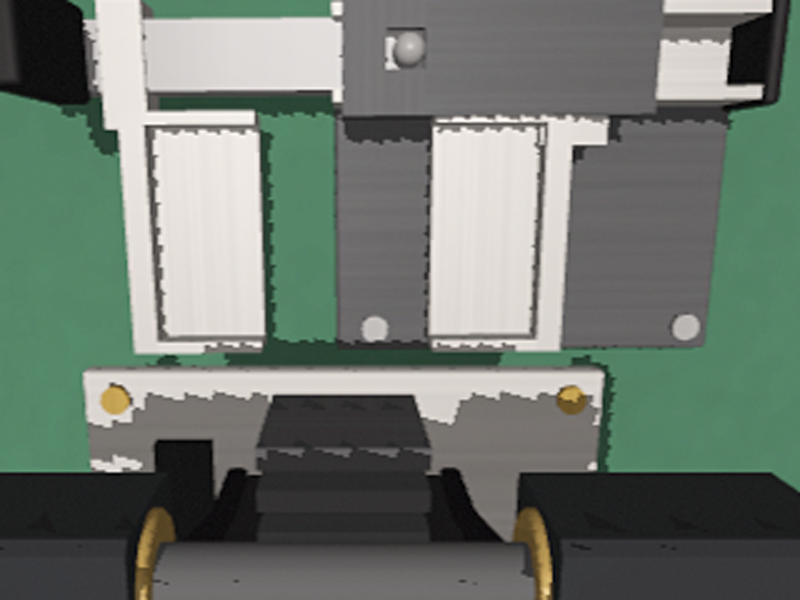

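The view shows the button standing up in the hole at (409,48), both ledges clear, and the module held level. Pocket rim corners are at (135,353), (264,353), (430,350) and (562,350).

Run:
```python
from h import *
from scipy.optimize import least_squares
s=np.load("w3.npy",allow_pickle=True).item(); M=model("wrist",s); p0=np.load("hold.npy")
def W(p,h):
    c,t=np.cos(p[2]),np.sin(p[2]); h=np.array(h)/1000; return [p[0]+c*h[0]-t*h[1],p[1]+t*h[0]+c*h[1],h[2]]
def pts(p):
    q=p[3]; return [((135,353),(-40,12+q,42)),((264,353),(-40,-32+q,42)),((430,350),(-40,-24,42)),((562,350),(-40,-68,42)),((343,117),(38,7.5,46)),((656,112),(38,-92.5,46)),((409,45),(58,-82+q,50))]
def res(p): return np.concatenate([proj(M,W(p,h))-(np.array(u)/2.5+[180,40]) for u,h in pts(p)])
o=least_squares(res,[*p0[:3],69],x_scale=[.01,.01,.1,1],loss='soft_l1'); p=o.x
print(p.round(4),np.degrees(p[2]),p0[:3]); print(o.fun.reshape(-1,2).round(1).tolist())
Rt=R.from_quat(s["eef_rot"]).as_matrix(); tx=np.degrees(np.arctan2(Rt[1,0],Rt[0,0])); print("turn units",(tx-np.degrees(p[2]))/8)
t=np.array(W(p,(0,-28+p[3]/2,0)))
c=[onplane(M,(u/2.5+180,v/2.5+40),s["ee_pos"][2]-.014+.006) for u,v in((85,370),(604,370))]
e=[(Rt.T@(x-s["ee_pos"]))*1e3 for x in c]; print("module corners in tool, mm",np.round(e,1).tolist(), "expected x 30, y -55/55")
d=t-s["ee_pos"]; d[2]=0; print("target",t,"units",(Rt.T@d/.03).round(3))
```

```text
[ 0.4706 -0.1459  0.2598 68.4395] 14.888093623241724 [ 0.47039699 -0.14546186  0.24881721]
[[0.3, 0.2], [-0.9, -0.3], [2.0, 0.3], [-0.3, -0.2], [-0.2, -0.6], [-0.4, 0.1], [0.3, 0.4]]
turn units -0.06407758928711194
module corners in tool, mm [[30.1, -53.8, 8.0], [30.0, 55.5, 8.0]] expected x 30, y -55/55
target [ 0.4690181  -0.13984828  0.        ] units [ 1.666  0.066 -0.   ]
```

```bash
python3 -m crank '[[[0.3,0.04,0],-0.05],[[0.7,0,0],0],[[0.5,0,0],0],[[0.17,0,0],0],[[0,0,0.5],0],[[0,0,0.9],0],[[0,0,0.9],0],[[0,0,0.7],0],[[0,0,0.4],0],[[0,0,0.15],0],[[0,0,0],0],[[0,0,0],0]]'; python3 st.py
```

```text
time: 16.15
ee_pos: [0.4694, -0.1398, 0.0582]
eef_rot: [0.992, 0.128, 0.001, 0.0]
ft_force: [-0.8, 0.8, -2.3]
width: 0.0299
grip_force: 25.0
t 16.15 holder xy mm [ 0.43  5.74 58.25] q -24.26 F [-0.6  1.  -2.3]
```

```bash
python3 -m crank '[[[0,0,0.1],0],[[0,0,0.1],0],[[0,0,0.08],0],[[0,0,0.05],0],[[0,0,0],0],[[0,0,0],0]]'>/dev/null; python3 st.py
python3 -m crank '[[[0,0,0.03],0],[[0,0,0.03],0],[[0,0,0],0]]'>/dev/null; python3 st.py
python3 -m crank '[[[0,0,0.02],0],[[0,0,0],0]]'>/dev/null; python3 st.py
```

```text
t 16.9 holder xy mm [3.00e-02 5.97e+00 4.77e+01] q -24.03 F [-0.7  0.2 -3.1]
t 17.27 holder xy mm [-0.07  6.04 45.76] q -23.96 F [-0.3 -0.1 -2.3]
t 17.52 holder xy mm [-2.00e-02  6.03e+00  4.52e+01] q -23.97 F [-0.4  0.4 -2.2]
```

```bash
python3 -m crank '[[[0,0,0.03],0],[[0,0,0],0]]'>/dev/null; python3 st.py
python3 -m crank '[[[0,0,0.02],0],[[0,0,0],0],[[0,0,0],0]]'>/dev/null; python3 st.py
```

```text
t 17.77 holder xy mm [-0.07  6.03 44.27] q -23.97 F [-1.2 -0.1 -2.3]
t 18.15 holder xy mm [4.000e-02 6.010e+00 4.395e+01] q -23.99 F [-1.7  1.2  2.8]
```

Contact: Fz went from −2.3 to +2.8 N. Releasing and lifting clear.

```bash
python3 -m crank '[[[0,0,0],0],[[0,0,0],0],[[0,0,0],0],[[0,0,0],0],[[0,0,0],0]]' 0.55
python3 -m crank '[[[0,0,-0.2],0],[[0,0,-0.6],0],[[0,0,-1],0],[[0,0,-1],0],[[0,0,-1],0],[[0,0,-1],0],[[-0.9,0,-0.2],0],[[-0.6,0,0],0],[[0,0,0],0],[[0,0,0],0],[[0,0,0],0]]'
python3 - <<'E'
from h import *
im=vision.camera("wrist"); a=vision.camera("scene")
A=cv2.resize(im[20:270,150:450],None,fx=1.6,fy=1.6,interpolation=cv2.INTER_CUBIC);B=cv2.resize(a[190:290,205:285],(320,400),interpolation=cv2.INTER_CUBIC)
cv2.imwrite("pics/fin.png",np.hstack([A,B])[:,:,::-1])
E
```

```text
time: 18.77
ee_pos: [0.4689, -0.1397, 0.0437]
eef_rot: [0.992, 0.128, 0.0, 0.0]
ft_force: [-0.1, 0.3, -0.6]
width: 0.0475
grip_force: 0.0
time: 20.15
ee_pos: [0.4258, -0.1507, 0.1935]
eef_rot: [0.992, 0.128, -0.0, -0.0]
ft_force: [0.7, 0.3, -0.0]
width: 0.0479
grip_force: 0.0
```

View pics/fin.png

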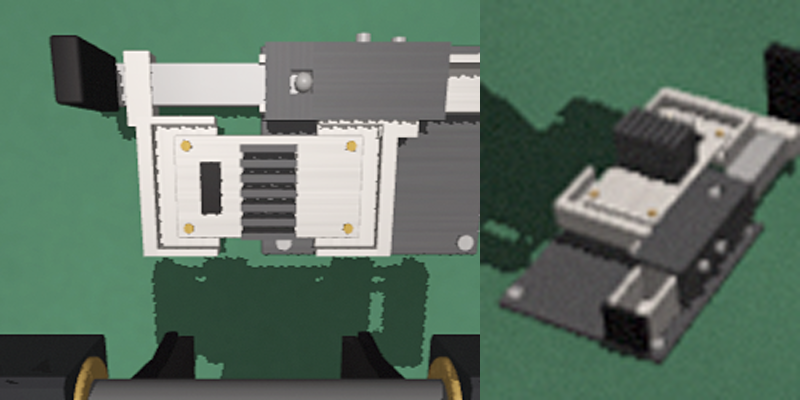

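The module lies flat on both ledges inside the rims (corners about (175,137)–(363,240)). The button is up in the hole at (303,83), and the arm is clear.

```bash
python3 -c "
from bench import r
print(r.close_job())"
```

```text
the job is handed in; nothing more can be done
None
```

The job is handed in: the jaw is drawn out and locked with the button up through the collar's hole, the module lies flat on both ledges inside the rims, and the arm is clear. I did not move the jar, spool or screwdriver, and it took about 20 s of the 51 s allowed.

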